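# Function-test the latching stop of the potting conveyor

## Task

Test the conveyor's stop station: push the mushroom stop all the way in so that it stays in by itself, then twist it clockwise (seen from above) by pushing against one of its wings with the fingertips until it has come fully out again, let it swing back, and leave it. Do not pinch the mushroom or its wings, do not press the start button, do not shift, lift or tip the station, and leave the loose things around it where they are.

Things in the scene. Friction and masses are not known exactly. Their poses are not given: they have to be found in the camera images.
- station: stop station: grey cast box 120 mm (its x) x 200 mm (its y) x 70 mm high with a plain metal top plate, standing loose on four rubber feet, about 3 kg. Origin at the centre of its underside on the table, z up. Its mushroom stop stands on the top, centred at x 0, y -35 mm of the box; the start button at x 0, y +66 mm.
- stop_press (a joint): how far the mushroom is pushed in, m: 0 out, 0.008 fully in, where a solid stop follows. Pushing straight down takes a steady 6 N or so; an inner friction catch holds the head wherever it is left, so push it right to the stop.
- stop_twist (a joint): twist of the mushroom head, rad: 0 at rest, grows clockwise seen from above, up to 0.7. A weak spring turns it back to 0 when let go. While the stop is in, twisting raises the head steadily on an inner cam: it is fully out at a twist of about 0.55 to 0.6, and the cam then blocks it softly between 0.6 and 0.7. Turning takes 2 to 6 N at the middle of a wing.
- stop_top (a point): centre of the domed top of the black mushroom head, on its twist axis, 122 mm above the table when out and 114 mm when in. The head is a 54 mm round cap, 24 mm high (its underside is 24 mm below this point), with two straight wings on either side. x of this point's frame points along wing 1 and turns with the head; z is up.
- wing_1 (a point): middle of the end face of wing 1, 58 mm from the twist axis; at rest this wing points along the station's +x. Each wing is a bar 18 mm wide, 14 mm high (7 mm above and below this point), from 27 to 58 mm from the axis. Under it are 22 mm free to the box top when in, 30 mm when out; under the cap stands a 52 mm round steel collar, 9 mm high.
- wing_2 (a point): the same for wing 2, which at rest points along the station's -x.
- wing_fronts: the leading-push halves of both wings: the faces to push on for a clockwise twist. Looking outward along a wing from the axis, its push face is on the left: wing 1's looks to the station's +y, wing 2's to the station's -y at rest. Origin on the twist axis at the head's underside; x along wing 1.
- wing_backs: the other halves of both wings, with the faces on the right, looking outward along a wing from the axis. Touching a front and a back face together is a pinch. Origin as wing_fronts.
- cap_left: the round flank of the cap on the station's +y side at rest, between the wings. Gripping both flanks of the cap together is a pinch. Origin as wing_fronts.
- cap_right: the round flank of the cap on the station's -y side at rest. Origin as wing_fronts.
- start (a joint): start button pressed in, m: 0 out, 0.005 fully in; light spring. Must not be pressed.
- start_top (a point): top of the start button, a 24 mm round steel push button in a black 40 mm bezel on the station's top, 101 mm from the mushroom along the station's +y; about 92 mm above the table.
- small_pot: loose small pink flower pot, 75 mm wide, 50 mm high, beside the station. Origin at the centre of its underside.
- small_saucer: loose pink pot saucer, 90 mm wide, 18 mm high, on the other side of the station. Origin at the centre of its underside.
- hook: loose rusty U-shaped steel hook, 32 x 61 x 6 mm, lying in front of the station. Origin at the centre of its underside.

How it is judged:
On the way, in this order (a step that is already met when the one before it is completed fails the run):
1. the mushroom is fully in and stays there with the fingers off it (value of joint stop_press above 0.0065 m and contact force between the fingers and station below 0.3 N), for 0.2 s.
2. the head is twisted clockwise and has come out (value of joint stop_twist above 0.3 rad and value of joint stop_press below 0.0015 m), for 0.05 s.
At the end, for the whole second after the job is handed in: the mushroom is out (pushed in less than 1.5 mm) and swung back (twist under 0.1 rad), the start button is out, the station stands level within 20 mm of where it stood, and the pot, saucer and hook lie within 30 mm of where they were (value of joint stop_press below 0.0015 m and value of joint stop_twist below 0.1 rad and value of joint start below 0.001 m and distance of station from where it was at the start of the episode below 0.02 m and angle between station's own z axis and vertical below 0.05 rad and linear speed of station below 0.01 m/s and distance of each of small_pot, small_saucer, hook from where it was at the start of the episode below 0.03 m); the robot touches nothing.
It fails at once if the mushroom's wing is pinched between the fingers (contact force between the fingers and wing_fronts above 4 N and contact force between the fingers and wing_backs above 4 N).
It fails at once if the mushroom's cap is pinched between the fingers (contact force between the fingers and cap_left above 4 N and contact force between the fingers and cap_right above 4 N).
It fails at once if the start button is pressed (value of joint start above 0.0025 m).
It fails at once if the station is shifted or lifted by 20 mm, or tipped (distance of station from where it was at the start of the episode above 0.02 m or angle between station's own z axis and vertical above 0.1 rad).
It fails at once if a loose thing is moved or lifted by 30 mm (distance of any of small_pot, small_saucer, hook from where it was at the start of the episode above 0.03 m).
It also fails if it takes over 42 s, if anything falls off the work surface, if the arm or the gripper's body presses on something with over 40 N, if the wrist force passes 120 N, or if a joint passes its speed limit or range.

## Robot

A 6-joint arm with a two-finger parallel gripper is mounted at the origin on a cart in front of the work surface, level with it; the furniture and walls round the work are solid. World frame = base frame: x ahead of the robot, y to its left, z up, the work surface at z = 0. Lengths are in m, angles in rad, forces in N, time in s.
With the tool pointing down it reaches from about 0.225 to 0.725 m from the base axis. Payload 3.1 kg.
Tool frame: the origin (TCP) lies on the centre line of the jaws, within the pads' length; the fingertips stand ctrl.tip_reach ahead of it and the grasp point (between the pads) lies 3 mm ahead of it (ctrl.tip_reach is the distance from the TCP to the fingertips, in m); z points along the fingers, y is the line along which they close (so a half turn about z gives the same grasp; the last joint's range is limited). The gripper opens to 85 mm and grips with 20 to 120 N. Pads are 22 mm wide; open, the fingers measure 114 mm over their backs; the gripper's body (76 mm by 85 mm) begins 54 mm behind the grasp point. The pads swing forward as they close: fully open they stand 13 mm farther back than shut.
Start: joints at [-1.252, 0.048, 0.099, 1.622, 0, 1.443], TCP at [0.227, -0.473, 0.253] pointing down, gripper open.
Joint ranges: [-2.91, 2.91], [-0.99, 1.94], [-1.21, 1.42], [-2.12, 2.29], [-1.49, 1.47], [-3.14, 3.14]. Speed limits (rad/s): [2.79, 2.79, 3.14, 3.14, 3.14, 3.14].

## Interface

Orientations are given as a unit quaternion [w, x, y, z].
In Python, from workcell import readout, cams, order, ctrl gives the robot as it stands. The module is installed in compiled form; this text tells all that it offers.
- The arm moves only by the tool arm_command, never from a script. Its argument "plan" is a list of rows, each a list of 7 numbers: the turn, a rotation vector about the tool's x, y, z in degrees, then the shift along the tool's x, y, z in cm, then the closure, from -1 (fully open) to 1 (shut). A call has 1 to 8 rows; each row shifts and turns the commanded pose from where the row before left it, along the tool's axes as they then stand; what a row does not reach is not made up. A row lasts 1/8 s, in which the tool goes at most 62.5 mm and 10.7 degrees, less where a joint would pass 70% of its speed; a pose out of reach is approached as far as the arm can. A call with a gripper value outside its range is refused whole. The fingers move at their own pace and stop on an object; "squeeze" is the grip in N (left out, the last holds). Time passes only in rows, so rows that do not move let the fingers close. It gives the time, the measured TCP pose, the force, the opening and the grip force at its end, in the units of the state.
- readout.observe(): the state, without advancing time (a new reading comes with each control period).
- cams.get_image(name): name is "scene" or "top" or "wrist"; returns (picture, depth): 420x560x3 uint8, blue, green, red; 420x560 float32, m along the optical axis (not along the pixel's ray), 0 where there is no reading.
- cams.camera_model(name): a dict with "camera_matrix" (3x3 intrinsics, pixels), "extrinsics" (4x4, takes a point from world to camera coordinates); the wrist camera has in their place "mount" (4x4, takes a point from camera to tool coordinates, whose origin is the TCP and whose axes are the flange's). Camera axes: x right, y down, z forward; pixel columns grow to the right and rows downward; lengths in m; the calibration is good to about 2 mm. A picture is of the moment at which its call begins: read the wrist's pose just before it. camera_model takes no time and is no camera call.
- order.job_done(): hands the job in; it is judged then, once.
The state is a dict: "time": time; "joint_pos": joint angles; "joint_velocities": joint speeds; "joint_torque": joint torques, N m; "eef_pos": TCP position; "tool_rot": TCP orientation; "ft_force": force on the tool from outside, world axes, zero at the start; "moment": the same for the moment, N m; "gripper_width": finger opening in m; "grasp_force": force on a finger pad.
Only numpy, scipy, OpenCV 4.12 (cv2) and the standard library are available. Lean on these libraries where they do the work, as an engineer would, in place of code of your own. Each camera call takes 0.05 s, during which the arm holds its last target. There are 200 camera calls.

## Working session

There is one attempt and no reset: what is moved stays moved. The work goes in short steps, Python scripts to look and compute and a tool call to move; the robot and the scene stay as the last step left them, time stands still between calls to the robot, and variables do not carry over. Pictures are saved under pics/ and viewed, at most 10 in all, crops included, and the job is handed in when it is done.

Besides the shell and the picture viewer there is one more tool, called after "Call:" as name(argument=value, ...) on one line, values as JSON. arm_command: Moves the arm, as the interface text tells. Its arguments: {"type":"object","properties":{"plan":{"type":"array"},"squeeze":{"type":"number"}},"required":["plan"]}

```bash
mkdir -p pics
cat > h.py <<'E'
import numpy as np, cv2
from workcell import readout, cams, order, ctrl
def snap(n):
    im,d=cams.get_image(n); m=cams.camera_model(n); return im,d,m
def world(u,v,K,E,d=None,z=None):
    r=np.linalg.inv(K)@np.array([u,v,1.]); R=E[:3,:3];t=E[:3,3]; o=-R.T@t; w=R.T@r
    s=d if d is not None else (z-o[2])/w[2]
    return o+s*w
E
python3 - <<'E'
from h import *
print(readout.observe(), ctrl.tip_reach)
for n in ("top","scene"):
    im,d,m=snap(n); cv2.imwrite(f"pics/{n}.png",im); np.savez(f"{n}.npz",im=im,d=d,K=m["camera_matrix"],E=m["extrinsics"]); print(n,m)
E
```

```text
{'time': 0.0, 'joint_pos': array([-1.25181008e+00,  4.87397122e-02,  9.75768080e-02,  1.62202402e+00,
       -2.58209771e-05,  1.44299090e+00]), 'joint_velocities': array([ 0.00179754, -0.0002992 , -0.00010909,  0.00022743,  0.00126309,
        0.00068055]), 'joint_torque': array([ 1.97505537e-04, -3.38784420e+01,  3.20014071e+01,  2.04658974e-02,
       -3.81847394e-05, -1.75833961e-06]), 'eef_pos': array([ 0.22663589, -0.47292286,  0.25211233]), 'tool_rot': array([-1.18860789e-03,  9.75150051e-01,  2.21542205e-01, -1.26936543e-04]), 'ft_force': array([ 0.37525405,  0.40209547, -0.79195296]), 'moment': array([-0.03409385, -0.00519836,  0.01358018]), 'grasp_force': 0.0, 'gripper_width': 0.08543879827463138} 0.022
top {'camera_matrix': array([[466.11000531,   0.        , 277.07280783],
       [  0.        , 466.11000531, 217.65618799],
       [  0.        ,   0.        ,   1.        ]]), 'extrinsics': array([[-0.0204058 , -0.99946349,  0.02561915,  0.05046913],
       [-0.99007836,  0.01663768, -0.13952787,  0.51495256],
       [ 0.13902677, -0.02821214, -0.98988668,  0.94670775],
       [ 0.        ,  0.        ,  0.        ,  1.        ]])}
scene {'camera_matrix': array([[446.56914591,   0.        , 286.56417785],
       [  0.        , 446.56914591, 203.11310743],
       [  0.        ,   0.        ,   1.        ]]), 'extrinsics': array([[-0.7868736 , -0.61665617, -0.0237719 ,  0.4432091 ],
       [-0.31695581,  0.43689792, -0.84181899,  0.21557884],
       [ 0.52949877, -0.6548705 , -0.5392362 ,  0.66796441],
       [ 0.        ,  0.        ,  0.        ,  1.        ]])}
```

View pics/top.png

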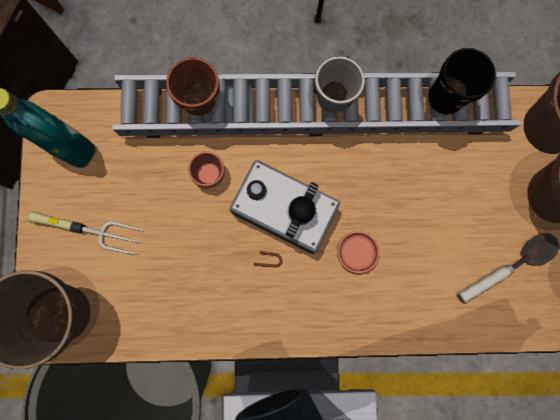

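View pics/scene.png

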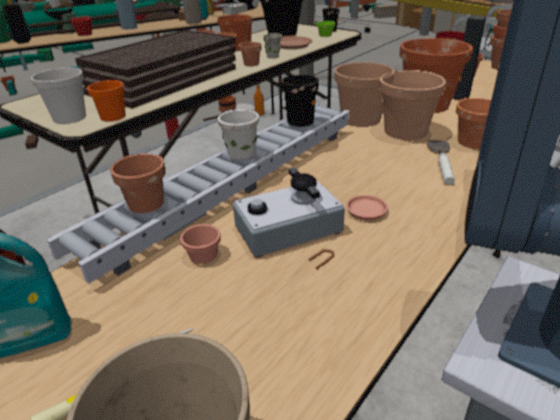

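The top view shows the station at about (285,205), with the mushroom at (302,210), wings running from (291,234) to (313,186) and the start button at (257,189). The pot is at (207,168), the saucer at (358,252) and the hook at (268,260).

Run:
```python
from h import *
f=np.load("top.npz"); im,d,K,E=f["im"],f["d"],f["K"],f["E"]
v,u=np.mgrid[:420,:560]; r=np.linalg.inv(K)@np.stack([u.ravel(),v.ravel(),np.ones(u.size)])
P=(E[:3,:3].T@((r*d.ravel())-E[:3,3:])).T.reshape(420,560,3)
roi=np.zeros((420,560),bool); roi[150:260,225:345]=1; roi&=d>0
Z=P[...,2]
print("table z",np.median(Z[270:300,200:350]))
pl=roi&(Z>.06)&(Z<.078); 
rect=cv2.minAreaRect(P[pl][:,:2].astype(np.float32)*1000); print("plate",rect, cv2.boxPoints(rect),np.median(Z[pl]))
hi=roi&(Z>.092); hi[:, :275]=0
q=P[hi]; print("head n",len(q),"zmax",q[:,2].max(),"mean",q.mean(0)); print(cv2.minAreaRect(q[:,:2].astype(np.float32)*1000))
cap=q[q[:,2]>.112]; print("cap",len(cap),cap.mean(0),cv2.minEnclosingCircle(cap[:,:2].astype(np.float32)*1000))
st=roi&(Z>.08); st[:,275:]=0; print("start",P[st].mean(0), P[st][:,2].max())
for n,(a,b,c,e) in dict(pot=(150,190,185,228),saucer=(230,275,335,382),hook=(248,272,250,285)).items():
    m=np.zeros_like(roi);m[a:b,c:e]=1; m&=(im[...,2].astype(int)-im[...,0]>(40 if n!="hook" else -300))&(Z>.004 if n!="hook" else Z>.003); p=P[m]; print(n,p[:,:2].min(0),p[:,:2].max(0))
c=cv2.resize(im[150:270,225:385],None,fx=5,fy=5,interpolation=cv2.INTER_CUBIC); cv2.imwrite("pics/crop.png",c)
```

```text
table z 0.0010220455090420872
plate ((537.7011108398438, 24.720314025878906), (199.7816619873047, 120.3478012084961), 62.09965896606445) [[437.77924  -35.402008]
 [544.1381   -91.716965]
 [637.623     84.842636]
 [531.2641   141.1576  ]] 0.07073796931317967
head n 870 zmax 0.12594856565060422 mean [ 0.52011754 -0.0058108   0.11760153]
((521.458251953125, -6.297374725341797), (52.510746002197266, 110.9900894165039), 42.09623336791992)
cap 828 [ 0.52077477 -0.00611679  0.11796382] ((520.360595703125, -8.858128547668457), 56.89488220214844)
start [0.56734229 0.08294739 0.08662474] 0.09769282795228604
pot [0.37925552 0.06858309] [0.67421835 0.24011756]
saucer [ 0.37925552 -0.18514897] [0.48978307 0.06858309]
hook [0.37925552 0.02718941] [0.45512432 0.1002379 ]
```

View pics/crop.png

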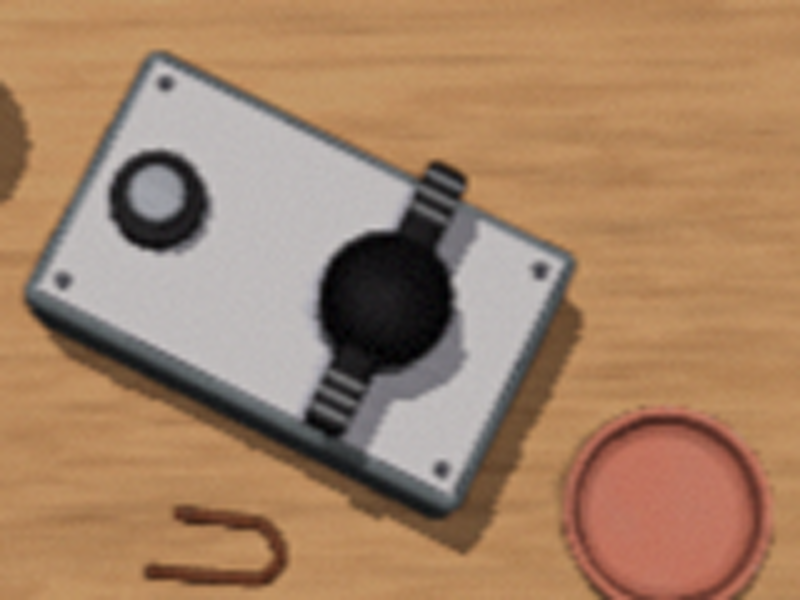

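Call:
arm_command(plan=[[0, 0, 0, 3.9, -2.45, 0, 1], [0, 0, 0, 3.9, -2.45, 0, 1], [0, 0, 0, 3.9, -2.45, 0, 1], [0, 0, 0, 3.9, -2.45, 0, 1], [0, 0, 0, 3.9, -2.45, 0, 1], [0, 0, 0, 3.9, -2.45, 0, 1], [0, 0, 0, 3.9, -2.45, 0, 1], [0, 0, 0, 3.9, -2.45, 0, 1]], squeeze=20)

```text
time: 1.1
eef_pos: [0.4239, -0.1604, 0.2528]
tool_rot: [-0.0, 0.975, 0.222, -0.0]
ft_force: [0.2, -0.4, 0.5]
gripper_width: -0.0
grasp_force: 0.0
```

Call:
arm_command(plan=[[0, 0, 0, 3.9, -2.45, 0, 1], [0, 0, 0, 3.9, -2.45, 0, 1], [0, 0, 0, 3.9, -2.45, 0, 1], [0, 0, 0, 3.9, -2.45, 0, 1], [0, 0, -10.5, 0, 0, 0, 1], [0, 0, -10.5, 0, 0, 0, 1], [0, 0, -10.5, 0, 0, 0, 1], [0, 0, -10.5, 0, 0, 0, 1]])

```text
time: 2.1
eef_pos: [0.5215, -0.006, 0.2526]
tool_rot: [-0.0, 0.829, 0.559, -0.001]
ft_force: [0.3, -0.2, -0.2]
gripper_width: 0.0001
grasp_force: 0.0
```

Call:
arm_command(plan=[[0, 0, -10.5, 0, 0, 0, 1], [0, 0, -10.5, 0, 0, 0, 1], [0, 0, -10.5, 0, 0, 0, 1], [0, 0, -10.5, 0, 0, 0, 1], [0, 0, -10.5, 0, 0, 0, 1], [0, 0, -10.5, 0, 0, 0, 1], [0, 0, -10.5, 0, 0, 0, 1], [0, 0, -10.5, 0, 0, 0, 1]])

```text
time: 3.1
eef_pos: [0.5215, -0.0061, 0.2526]
tool_rot: [-0.001, 0.242, 0.97, -0.0]
ft_force: [-0.3, -0.2, -0.0]
gripper_width: -0.0001
grasp_force: 0.0
```

```bash
cat >> h.py <<'E'
from scipy.spatial.transform import Rotation
C=np.array([.5213,-.0062]); X=np.array([.8838,-.4679]); Y=np.array([.4679,.8838])
def st():
    s=readout.observe(); w,x,y,z=s["tool_rot"]; M=Rotation.from_quat([x,y,z,w]).as_matrix(); p=s["eef_pos"]
    print("t",s["time"],"p",p.round(4),"yaw",np.degrees(np.arctan2(M[1,0],M[0,0])).round(2),"tilt",M[:,2].round(4),"F",s["ft_force"].round(2),"tip",ctrl.tip_reach,"w",s["gripper_width"],"g",s["grasp_force"],"q",s["joint_pos"].round(3))
    e=p[:2]-C; print("station xy rel. axis mm",(1000*e@X).round(1),(1000*e@Y).round(1),"tipz",(p[2]-ctrl.tip_reach).round(4))
    d=np.append(C,0)-[p[0],p[1],0]; print("tool shift to axis cm",(100*M.T@d).round(2)); return s,M
E
python3 - <<'E'
from h import *
st()
E
```

```text
t 3.1 p [ 0.5215 -0.0061  0.2526] yaw 151.95 tilt [-1.4e-03  2.0e-04 -1.0e+00] F [-0.29 -0.21 -0.  ] tip 0.022 w -5.694546181413902e-05 g 0.0 q [-0.14   0.04   0.09   1.622 -0.     0.349]
station xy rel. axis mm 0.1 0.2 tipz 0.2306
tool shift to axis cm [ 0.01 -0.02  0.  ]
```

Call:
arm_command(plan=[[0, 0, 0, 0, 0, 4, 1], [0, 0, 0, 0, 0, 4, 1], [0, 0, 0, 0, 0, 2, 1], [0, 0, 0, 0, 0, 0.3, 1], [0, 0, 0, 0, 0, 0.2, 1]])

```text
time: 3.72
eef_pos: [0.5222, -0.0061, 0.1488]
tool_rot: [0.0, 0.245, 0.969, 0.0]
ft_force: [0.8, -0.5, -0.0]
gripper_width: -0.0001
grasp_force: 0.0
```

Call:
arm_command(plan=[[0, 0, 0, 0, 0, 0.2, 1], [0, 0, 0, 0, 0, 0.2, 1], [0, 0, 0, 0, 0, 0, 1]])

```text
time: 4.1
eef_pos: [0.5221, -0.0061, 0.1447]
tool_rot: [0.0, 0.245, 0.969, 0.0]
ft_force: [0.3, -0.4, -0.3]
gripper_width: 0.0001
grasp_force: 0.0
```

Call:
arm_command(plan=[[0, 0, 0, 0, 0, 0.2, 1], [0, 0, 0, 0, 0, 0.2, 1], [0, 0, 0, 0, 0, 0, 1]])

```text
time: 4.47
eef_pos: [0.5223, -0.0062, 0.1418]
tool_rot: [0.001, 0.245, 0.969, 0.0]
ft_force: [-1.4, 0.8, 4.6]
gripper_width: -0.0
grasp_force: 2.5
```

Call:
arm_command(plan=[[0, 0, 0, 0, 0, 0.2, 1], [0, 0, 0, 0, 0, 0.2, 1], [0, 0, 0, 0, 0, 0, 1]])

```text
time: 4.85
eef_pos: [0.5223, -0.0062, 0.1378]
tool_rot: [0.001, 0.245, 0.969, 0.0]
ft_force: [-1.1, -0.6, 4.4]
gripper_width: 0.0002
grasp_force: 2.7
```

Call:
arm_command(plan=[[0, 0, 0, 0, 0, 0.1, 1], [0, 0, 0, 0, 0, 0, 1]])

```text
time: 5.1
eef_pos: [0.5223, -0.0062, 0.137]
tool_rot: [0.001, 0.245, 0.969, 0.0]
ft_force: [-1.4, 0.5, 6.3]
gripper_width: -0.0001
grasp_force: 2.9
```

Tip now about 115 mm; the stop should follow within 1–2 mm.

Call:
arm_command(plan=[[0, 0, 0, 0, 0, 0.1, 1], [0, 0, 0, 0, 0, 0.1, 1], [0, 0, 0, 0, 0, 0, 1]])

```text
time: 5.48
eef_pos: [0.5224, -0.0062, 0.1358]
tool_rot: [0.001, 0.245, 0.969, 0.0]
ft_force: [-3.2, -0.3, 8.2]
gripper_width: 0.0001
grasp_force: 4.3
```

Call:
arm_command(plan=[[0, 0, 0, 0, 0, 0.1, 1], [0, 0, 0, 0, 0, 0, 1]])

```text
time: 5.72
eef_pos: [0.5224, -0.0062, 0.1357]
tool_rot: [0.001, 0.245, 0.969, 0.0]
ft_force: [-4.8, -0.1, 11.5]
gripper_width: -0.0002
grasp_force: 6.0
```

Call:
arm_command(plan=[[0, 0, 0, 0, 0, 0.2, 1], [0, 0, 0, 0, 0, 0, 1]])

```text
time: 5.98
eef_pos: [0.5225, -0.0062, 0.1355]
tool_rot: [0.002, 0.245, 0.969, 0.0]
ft_force: [-6.8, 1.1, 18.2]
gripper_width: 0.0001
grasp_force: 9.3
```

Call:
arm_command(plan=[[0, 0, 0, 0, 0, 0.2, 1], [0, 0, 0, 0, 0, 0, 1]])

```text
time: 6.22
eef_pos: [0.5226, -0.0062, 0.1354]
tool_rot: [0.003, 0.245, 0.969, 0.0]
ft_force: [-9.7, 2.0, 26.5]
gripper_width: 0.0006
grasp_force: 12.8
```

Call:
arm_command(plan=[[0, 0, 0, 0, 0, -0.9, 1], [0, 0, 0, 0, 0, -3, 1], [0, 0, 0, 0, 0, 0, 1], [0, 0, 0, 0, 0, 0, 1], [0, 0, 0, 4.6, -4.2, 0, 1], [0, 0, 0, 0, 0, 0, 1]])

```text
time: 6.98
eef_pos: [0.4551, -0.0207, 0.1624]
tool_rot: [-0.006, 0.246, 0.969, -0.001]
ft_force: [0.8, -0.2, 0.5]
gripper_width: 0.0002
grasp_force: 0.0
```

Run:
```python
from h import *
s,M=st()
im,d,m=snap("wrist"); T=m["mount"]; K=m["camera_matrix"]
Rw=M@T[:3,:3]; o=s["eef_pos"]+M@T[:3,3]
v,u=np.mgrid[:420,:560]; r=np.linalg.inv(K)@np.stack([u.ravel(),v.ravel(),np.ones(u.size)])
P=(o[:,None]+Rw@(r*d.ravel())).T.reshape(420,560,3); ok=d>0
e=P[...,:2]-C; a=e@X; b=e@Y; z=P[...,2]
for n,mk in dict(dome=np.hypot(a,b)<.005, w2=(abs(a+.046)<.008)&(abs(b)<.004), w1=(abs(a-.046)<.008)&(abs(b)<.004), plate=(abs(a)<.04)&(b<-.03)&(b>-.05)).items():
    q=z[mk&ok]; print(n,q.size,np.median(q) if q.size else None)
cv2.imwrite("pics/w1.png",im)
```

```text
t 6.975 p [ 0.4551 -0.0207  0.1624] yaw 151.53 tilt [-0.0117  0.0019 -0.9999] F [ 0.84 -0.18  0.47] tip 0.022 w 0.00018395749532279014 g 0.0 q [-0.193 -0.122 -0.247  1.458 -0.     0.304]
station xy rel. axis mm -51.8 -43.8 tipz 0.1404
tool shift to axis cm [-5.13  4.43 -0.07]
dome 0 None
w2 495 0.10783280769380854
w1 0 None
plate 422 0.07158124120810345
```

View pics/w1.png

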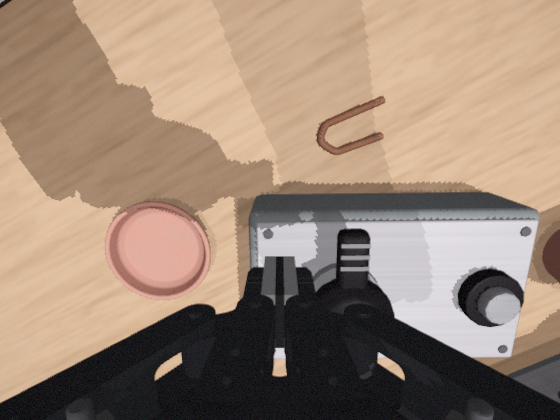

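The wrist view shows wing 2 at (353,245), the fingertips at (280,265) clear of it, and the mushroom is in (wing top ≈106 mm). Next I'll lower the fingers beside wing 2's push face.

Call:
arm_command(plan=[[0, 0, 0, -0.4, 0, 2.5, 1], [0, 0, 0, 0, 0, 2.4, 1], [0, 0, 0, 0, 0.8, 0, 1], [0, 0, 0, 0, 0, 0, 1]])

```text
time: 7.52
eef_pos: [0.4699, -0.0155, 0.1191]
tool_rot: [0.001, 0.245, 0.97, 0.0]
ft_force: [0.0, 0.2, -0.0]
gripper_width: -0.0003
grasp_force: 0.0
```

Run:
```python
from h import *
st()
```

```text
t 7.525 p [ 0.4699 -0.0155  0.1191] yaw 151.66 tilt [ 0.0014  0.     -1.    ] F [ 0.03  0.23 -0.04] tip 0.022 w -0.00032952483491733865 g 0.0 q [-0.176 -0.083 -0.298  1.355  0.     0.319]
station xy rel. axis mm -41.0 -32.3 tipz 0.0971
tool shift to axis cm [-4.08  3.26  0.01]
```

Call:
arm_command(plan=[[0, 0, 0, 0.6, 0, 0.7, 1], [0, 0, 0, 0, 0.3, 0, 1], [0, 0, 0, 0, 0.3, 0, 1], [0, 0, 0, 0, 0, 0, 1]])

```text
time: 8.02
eef_pos: [0.4667, -0.0078, 0.1117]
tool_rot: [0.0, 0.245, 0.969, 0.0]
ft_force: [-0.1, -0.3, -0.1]
gripper_width: -0.0002
grasp_force: 0.0
```

Call:
arm_command(plan=[[0, 0, 0, 0, 0.3, 0, 1], [0, 0, 0, 0, 0, 0, 1]])

```text
time: 8.28
eef_pos: [0.4679, -0.0052, 0.1114]
tool_rot: [0.0, 0.245, 0.969, 0.0]
ft_force: [0.0, -0.1, -0.4]
gripper_width: -0.0002
grasp_force: 0.0
```

Call:
arm_command(plan=[[0, 0, 0, 0, 0.3, 0, 1], [0, 0, 0, 0, 0, 0, 1]])

```text
time: 8.52
eef_pos: [0.4689, -0.0026, 0.1112]
tool_rot: [-0.0, 0.245, 0.969, -0.0]
ft_force: [-0.8, -1.3, 1.0]
gripper_width: -0.0001
grasp_force: 0.5
```

Run:
```python
from h import *
st()
```

```text
t 8.525 p [ 0.4689 -0.0026  0.1112] yaw 151.6 tilt [-7.e-04 -3.e-04 -1.e+00] F [-0.76 -1.29  0.97] tip 0.022 w -7.560501893384536e-05 g 0.4976026512667886 q [-0.149 -0.081 -0.311  1.341 -0.     0.347]
station xy rel. axis mm -47.9 -21.3 tipz 0.0892
tool shift to axis cm [-4.78  2.18 -0.  ]
```

Call:
arm_command(plan=[[0, 0, 5, 0.18, 0.43, -0.1, 1], [0, 0, 5, 0.18, 0.43, -0.1, 1], [0, 0, 0, 0, 0, 0, 1]])

```text
time: 8.9
eef_pos: [0.4704, 0.0064, 0.1134]
tool_rot: [0.0, 0.328, 0.945, -0.0]
ft_force: [-2.0, -1.2, 1.1]
gripper_width: -0.0
grasp_force: 0.9
```

Run:
```python
from h import *
st()
```

```text
t 8.9 p [0.4704 0.0064 0.1134] yaw 141.66 tilt [-2.e-04 -7.e-04 -1.e+00] F [-1.96 -1.25  1.06] tip 0.022 w -7.3057403528782775e-06 g 0.9073807237655274 q [-1.290e-01 -7.800e-02 -3.040e-01  1.345e+00 -1.000e-03  5.400e-01]
station xy rel. axis mm -50.9 -12.7 tipz 0.0914
tool shift to axis cm [-4.77  2.17 -0.  ]
```

Tracks the arc exactly, with a force of about 2.5 N. I'll continue.

Call:
arm_command(plan=[[0, 0, 5, 0.18, 0.43, -0.1, 1], [0, 0, 5, 0.18, 0.43, -0.1, 1], [0, 0, 0, 0, 0, 0, 1]])

```text
time: 9.28
eef_pos: [0.4735, 0.0153, 0.1156]
tool_rot: [0.0, 0.409, 0.913, -0.0]
ft_force: [-1.9, -0.9, 2.2]
gripper_width: -0.0002
grasp_force: 0.9
```

Call:
arm_command(plan=[[0, 0, 5, 0.18, 0.43, -0.1, 1], [0, 0, 5, 0.18, 0.43, -0.1, 1], [0, 0, 0, 0, 0, 0, 1]])

```text
time: 9.65
eef_pos: [0.4779, 0.0238, 0.1175]
tool_rot: [0.0, 0.487, 0.874, 0.0]
ft_force: [-1.3, -1.1, 0.8]
gripper_width: -0.0
grasp_force: 0.6
```

Run:
```python
from h import *
st()
```

```text
t 9.65 p [0.4779 0.0238 0.1175] yaw 121.77 tilt [ 4.e-04  6.e-04 -1.e+00] F [-1.28 -1.14  0.8 ] tip 0.022 w -3.239627965225974e-05 g 0.6423905682459008 q [-9.100e-02 -6.000e-02 -2.780e-01  1.352e+00  1.000e-03  9.250e-01]
station xy rel. axis mm -52.3 6.2 tipz 0.0955
tool shift to axis cm [-4.83  2.11 -0.  ]
```

Call:
arm_command(plan=[[0, 0, 3, 0.11, 0.26, -0.05, 1], [0, 0, 2, 0.07, 0.18, 0, 1], [0, 0, 0, 0, 0, 0, 1]])

```text
time: 10.02
eef_pos: [0.4804, 0.0272, 0.1178]
tool_rot: [-0.0, 0.524, 0.851, -0.0]
ft_force: [-1.6, -1.6, 1.7]
gripper_width: 0.0
grasp_force: 1.3
```

Call:
arm_command(plan=[[0, 0, 1.5, 0.05, 0.15, 0, 1], [0, 0, 0, 0, 0, 0, 1], [0, 0, 0, 0, 0, 0, 1]])

```text
time: 10.4
eef_pos: [0.4813, 0.0283, 0.1177]
tool_rot: [-0.0, 0.536, 0.844, -0.001]
ft_force: [-3.6, -3.4, 2.2]
gripper_width: 0.0
grasp_force: 2.4
```

Run:
```python
from h import *
s,M=st()
im,d,m=snap("top"); K,E=m["camera_matrix"],m["extrinsics"]
v,u=np.mgrid[:420,:560]; r=np.linalg.inv(K)@np.stack([u.ravel(),v.ravel(),np.ones(u.size)])
P=(E[:3,:3].T@((r*d.ravel())-E[:3,3:])).T.reshape(420,560,3)
cv2.imwrite("pics/t2.png",cv2.resize(im[140:280,215:395],None,fx=4,fy=4))
im,d,m=snap("scene"); cv2.imwrite("pics/s2.png",cv2.resize(im[150:250,220:380],None,fx=5,fy=5,interpolation=cv2.INTER_CUBIC))
```

```text
t 10.4 p [0.4813 0.0283 0.1177] yaw 115.12 tilt [-1.2e-03 -6.0e-04 -1.0e+00] F [-3.62 -3.45  2.21] tip 0.022 w 9.435172157394555e-06 g 2.41587438606075 q [-8.000e-02 -4.900e-02 -2.670e-01  1.353e+00 -1.000e-03  1.052e+00]
station xy rel. axis mm -51.5 11.7 tipz 0.0957
tool shift to axis cm [-4.82  2.16 -0.  ]
```

View pics/s2.png

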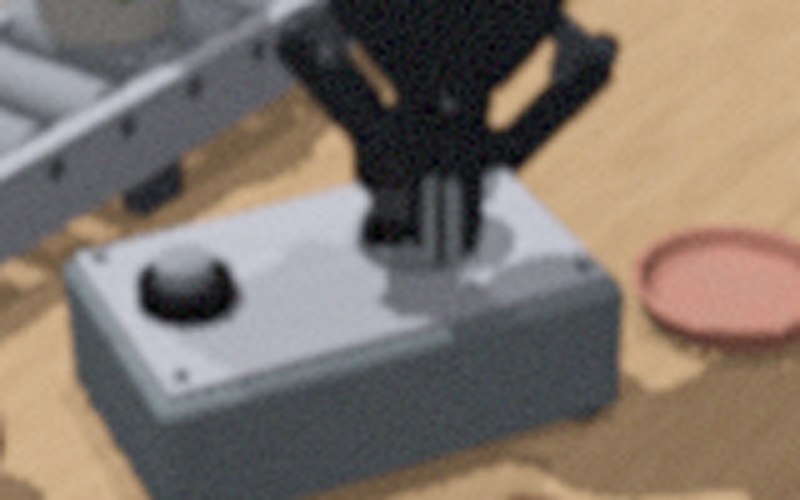

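The scene crop shows the fingers against the turned wing at (390,230), with the station undisturbed. The rising force suggests the cam's soft block. I'll push slightly further and check the wing's height.

Call:
arm_command(plan=[[0, 0, 1, 0.03, 0.12, 0, 1], [0, 0, 0, 0, 0, 0, 1]])

```text
time: 10.75
eef_pos: [0.4816, 0.0287, 0.1176]
tool_rot: [-0.001, 0.544, 0.839, -0.001]
ft_force: [-5.6, -4.4, 2.8]
gripper_width: -0.0001
grasp_force: 3.3
```

```bash
cat >> h.py <<'E'
def wristmap():
    s,M=st(); im,d,m=snap("wrist"); T=m["mount"]; K=m["camera_matrix"]
    Rw=M@T[:3,:3]; o=s["eef_pos"]+M@T[:3,3]
    v,u=np.mgrid[:420,:560]; r=np.linalg.inv(K)@np.stack([u.ravel(),v.ravel(),np.ones(u.size)])
    P=(o[:,None]+Rw@(r*d.ravel())).T.reshape(420,560,3)
    e=P[...,:2]-C; a,b,z=e@X*1000,e@Y*1000,P[...,2]; ok=d>0
    rr=np.hypot(a,b)
    pl=ok&(abs(z-.071)<.004)&(abs(a)<55)&(b<40)&(b>-60); print("plate",np.median(z[pl]))
    w=ok&(rr>40)&(rr<57)&(a<0)&(z>.1)&(z<.12)
    ang=np.degrees(np.arctan2(b,-a)); 
    h=np.histogram(ang[w],bins=np.arange(-30,80,5)); 
    for k in h[1][:-1]:
        q=z[w&(ang>=k)&(ang<k+5)]
        if q.size>5: print("ang",k,q.size,np.median(q).round(4))
    return im
E
python3 - <<'E'
from h import *
cv2.imwrite("pics/w2.png",wristmap())
E
```

```text
t 10.75 p [0.4816 0.0287 0.1176] yaw 114.11 tilt [-0.0027 -0.0015 -1.    ] F [-5.56 -4.37  2.83] tip 0.022 w -8.971193199151694e-05 g 3.32084577268688 q [-0.078 -0.046 -0.265  1.354 -0.002  1.072]
station xy rel. axis mm -51.4 12.3 tipz 0.0956
tool shift to axis cm [-4.81  2.2  -0.01]
plate 0.07141509827943693
ang 20 116 0.1126
ang 25 214 0.1132
ang 30 352 0.1153
ang 35 397 0.1156
ang 40 388 0.1156
ang 45 184 0.115
```

View pics/w2.png

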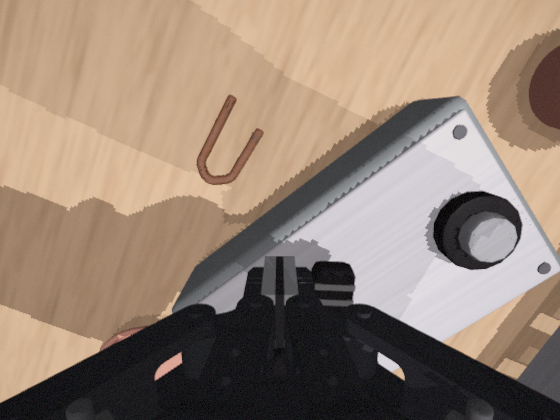

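Wing top is at about 114 mm, so the head is fully out, and the fingers only touch the push face. I'll back away and let it swing back.

Call:
arm_command(plan=[[0, 0, 0, 0, -1, 0, 1], [0, 0, 0, 0.2, -2, 0, 1], [0, 0, 0, 0.2, -2, 0, 1], [0, 0, 0, 0.2, -2, 0, 1], [0, 0, 0, 0, 0, 0, 1], [0, 0, 0, 0, 0, -4, 1], [0, 0, 0, 0, 0, -5, 1], [0, 0, 0, 0, 0, 0, 1]])

```text
time: 11.8
eef_pos: [0.4203, 0.0064, 0.2128]
tool_rot: [0.005, 0.544, 0.839, 0.003]
ft_force: [0.3, -1.5, 0.9]
gripper_width: -0.0001
grasp_force: 0.0
```

Run:
```python
from h import *
cv2.imwrite("pics/w3.png",wristmap())
im,d,m=snap("top"); cv2.imwrite("pics/t3.png",im)
```

```text
t 11.8 p [0.4203 0.0064 0.2128] yaw 114.14 tilt [ 0.0113  0.     -0.9999] F [ 0.25 -1.53  0.9 ] tip 0.022 w -5.8756278243072115e-05 g 0.0 q [-0.146 -0.244 -0.251  1.552  0.002  1.004]
station xy rel. axis mm -95.1 -36.1 tipz 0.1908
tool shift to axis cm [-5.28  8.7   0.11]
plate 0.07152226167629194
ang -15 52 0.1144
ang -10 141 0.1156
ang -5 141 0.1155
ang 0 144 0.1157
ang 5 114 0.115
```

View pics/w3.png

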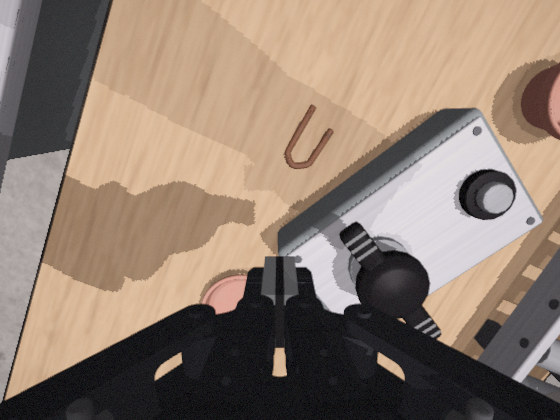

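View pics/t3.png

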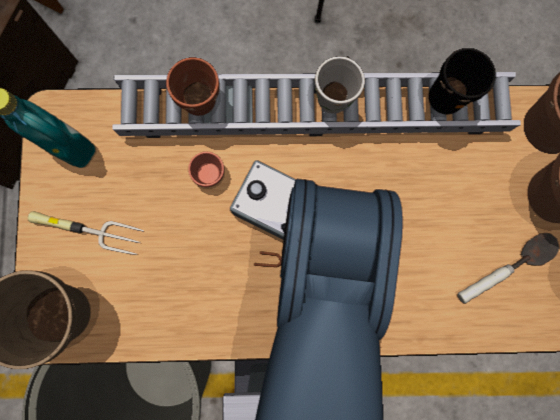

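The wrist view shows the wings, from (357,238) to (427,326), square to the box again. The head is out, and the station, pot and hook are where they were. The robot touches nothing.

```bash
python3 -c "
from workcell import order; print(order.job_done())"
```

```text
the job is handed in; nothing more can be done
None
```

The mushroom stop was pushed fully in, twisted clockwise off wing 2 until it was fully out, and left swung back at rest with the robot clear; the job is handed in, but no verdict was returned.

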